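# Snap the four rails of a sign frame shut

### The job

The flat aluminium snap frame has been loaded with its chart of gem cuts, and all four of its spring rails still stand open. Go round the frame pressing each rail down with the fingertips until all four have snapped fully shut on the chart. The frame stays lying in its place: do not lift it or shove it aside, and leave the jar, the loupe and the palm stone in front of it alone.

Things in the scene. Friction and masses are not known exactly. Their poses are not given: they have to be found in the camera images.
- sign_frame: aluminium poster snap frame lying flat, loose, about 0.6 kg, 142 mm (its x) by 185 mm (its y), 10 mm high when shut; origin at the centre of its underside, x away from the robot, y to its left (turned up to 0.3 rad). Its sides are four spring rails, 25 mm wide, between rounded grey corners: near and far 134 mm long, left and right 90 mm. The window shows a white chart of gem cuts, 5 mm above the table
- rail_near (a joint): near long rail at x = -71 mm of the frame; hinge axis along it 3 mm inside that edge, 7 mm above the table. 0 rad = open, free inner edge up, 21 mm above the table; 0.6 = shut, its top flat 10 mm above the table. Over-centre spring: a downward press of about 5 N on the middle of its sloping upper face starts it, less force later; past about 0.35 rad it snaps shut and stays
- rail_far (a joint): far long rail, along the side x = +71 mm of the frame; otherwise as rail_near
- rail_left (a joint): left short rail, along the side y = +93 mm of the frame; otherwise as rail_near
- rail_right (a joint): right short rail, along the side y = -93 mm of the frame; otherwise as rail_near
- rail_near_edge (a point): middle of the free inner edge of the near rail (moves with it), 22 mm from its hinge axis; when open, about 18 mm inward of the axis. Press the sloping upper face between axis and edge: a fingertip pushed straight down on the very edge sticks by friction and needs 10 to 20 N, unless it goes inward as it goes down
- rail_far_edge (a point): the same point on the far rail
- rail_left_edge (a point): the same point on the left rail
- rail_right_edge (a point): the same point on the right rail
- gem_jar: round black gem jar with clear top, 33 mm across, 22 mm high, loose, in front of the near rail towards its left end; origin at the centre of its underside; to be left alone
- loupe: folded steel loupe, 25 x 45 mm, 14 mm high, loose, in front of the near rail; origin at the centre of its underside; to be left alone
- palm_stone: polished dark palm stone, 48 mm across, 20 mm high, loose, in front of the near rail towards its right end; origin at the centre of its underside; to be left alone

How it is judged:
By the outcome, as a careful person would: the job done as asked, in the order asked, and still so for the second after the job is handed in, with the robot touching nothing.
It also fails if it takes over 45 s, if anything falls off the work surface, if the arm or the gripper's body presses on something with over 40 N, if the wrist force passes 120 N, or if a joint passes its speed limit or range.

### The arm

A 7-joint arm with a two-finger parallel gripper is mounted at the origin on the work surface; the furniture and walls round the work are solid. World frame = base frame: x ahead of the robot, y to its left, z up, the work surface at z = 0. Lengths are in mm, angles in degrees, forces in N, time in s.
With the tool pointing down it reaches from about 350 to 900 mm from the base axis. Payload 19.9 kg.
Tool frame: the origin (TCP) lies at the centre of the arm's flange, where the gripper is bolted on; the fingertips stand 173 mm ahead of it and the grasp point (between the pads) lies 155 mm ahead of it; z points along the fingers, y is the direction in which the jaws open and shut (so a half turn about z gives the same grasp; the last joint's range is limited). The gripper opens to 85 mm and grips with 20 to 120 N. Pads are 22 mm wide; open, the fingers measure 114 mm over their backs; the gripper's body (76 mm by 85 mm) begins 54 mm behind the grasp point. The pads swing forward as they close: fully open they stand 13 mm farther back than shut.
Start: joints at [-68.383, 23.915, -0.59, 92.452, 0.269, 63.638, -3.037], TCP at [254.152, 570.987, 404.66] pointing down, gripper open.
Joint ranges: [-161.28, 161.28], [-22.2, 115.67], [-73.04, 71.86], [3.21, 147.25], [-68.34, 248.33], [10.77, 114.83], [-161.83, 161.83]. Speed limits (degrees/s): [108.29, 108.29, 136.94, 136.94, 172.46, 172.46, 172.46].

### API

Orientations are given as [roll, pitch, yaw] about the fixed x, y, z axes, in that order (R = Rz(yaw) Ry(pitch) Rx(roll)).
In Python, from bench import arm, camera, finder gives the robot as it stands.
- The arm moves only by the tool step_arm, never from a script. Its argument "steps" is a list of rows, each a list of 7 numbers: the turn, a rotation vector about the tool's x, y, z as a fraction of full scale, then the shift along the tool's x, y, z as a fraction of full scale, then the closure, from 0 (fully open) to 1 (shut). A call has 1 to 20 rows; each row shifts and turns the commanded pose from where the row before left it, along the tool's axes as they then stand; what a row does not reach is not made up. Full scale, the value 1, is 4 cm for a shift and 180 degrees for a turn. A row lasts 1/8 s, in which the tool goes at most 62.5 mm and 10.7 degrees, less where a joint would pass 70% of its speed; a pose out of reach is approached as far as the arm can. A call with a number of a shift or a turn outside -1 to 1 is refused whole. A call with a gripper value outside its range is refused whole. The fingers move at their own pace and stop on an object; the grip force is fixed at half the most. Time passes only in rows, so rows that do not move let the fingers close. It gives the time, the measured TCP pose, the force and the opening at its end, in the units of the state.
- arm.sense(): the state, without advancing time (a new reading comes with each control period).
- camera(name): name is "scene" or "top"; returns a dict with "image" (400x640x3 uint8, red, green, blue), "fx", "fy", "cx", "cy" (pixels), "pose" (4x4, takes a point from camera to world coordinates). Camera axes: x right, y up, looking along -z (the intrinsics and any distortion apply to the point x, -y, -z); pixel columns grow to the right and rows downward; lengths in mm; the calibration is good to about 2 mm. A picture is of the moment at which its call begins. There is no depth.
- arm.finish_job(): hands the job in, once; it reports no verdict.
Trained networks look in the newest picture that a camera, given by its name, has taken for a name from the list of things; names that differ only in an ending like _2 or _b are one class to them, and where a whole thing is asked for, a point or a joint stands for the part that bears it (a point fixed in the world has none). Each returns a list of dicts, best first, with "conf" (0 to 1); they miss things now and then, are a little off and sometimes report something else, mostly with a low value. They report only what shows in the picture. A call takes as long as a camera call.
- finder.find_in(query, camera): "extent" ([centre column, centre row, width, height] in pixels, round what is visible of it).
- finder.cut_out(query, camera): "mask" (400x640 bool, what is visible of it) and "extent" ([centre column, centre row, width, height] in pixels, round what is visible of it).
- finder.spot_point(query, camera): "point" ([column, row] in pixels: a listed point, or the origin of a listed thing).
The state is a dict: "time": time; "qpos": joint angles; "qvel": joint speeds; "tau": joint torques, N m; "position": TCP position; "eef_rot": TCP orientation; "contact_force": force on the tool from outside, world axes, zero at the start; "wrist_torque": the same for the moment, N m; "finger_gap": finger opening in mm.
Only numpy, scipy, OpenCV 4.12 (cv2) and the standard library are available. Lean on these libraries where they do the work, as an engineer would, in place of code of your own. Each camera call takes 0.05 s, during which the arm holds its last target.

## Working session

There is one attempt and no reset: what is moved stays moved. The work goes in short steps, Python scripts to look and compute and a tool call to move; the robot and the scene stay as the last step left them, time stands still between calls to the robot, and variables do not carry over. Pictures are saved under pics/ and viewed, and the job is handed in when it is done.

Besides the shell and the picture viewer there is one more tool, called after ">>>" by a JSON object that holds its "method" and its "body". step_arm: Moves the arm, as the interface text tells. Shift numbers are shares of 4 cm and turn numbers shares of 180 degrees, none past 1 either way. Its arguments: {"type":"object","properties":{"steps":{"type":"array"}},"required":["steps"]}

```bash
mkdir -p pics; ls
python3 - <<'E'
from bench import arm,camera,finder
import cv2,numpy as np
print(arm.sense())
for n in ("scene","top"):
    c=camera(n); cv2.imwrite(f"pics/{n}0.png",c["image"][:,:,::-1])
    print(n,c["fx"],c["fy"],c["cx"],c["cy"],np.round(c["pose"],3).tolist(),[k for k in c])
    for q in ["sign_frame","rail_near_edge","rail_far_edge","rail_left_edge","rail_right_edge","gem_jar","loupe","palm_stone"]:
        print(q,[(np.round(d["point"],1).tolist(),round(d["conf"],2)) for d in finder.spot_point(q,n)][:3])
E
```

```text
pics
{'time': 0.0, 'qpos': array([-68.38189494,  23.94916157,  -0.59119503,  92.48718691,
         0.26870188,  63.63903271,  -3.03424276]), 'qvel': array([-0.01431488,  0.14760831, -0.05680635,  0.10826877,  0.06611966,
       -0.03553606,  0.05660322]), 'tau': array([-1.19456734e-03, -8.64444995e+01,  6.78206105e-01, -4.34905887e+01,
        1.90697151e-02,  7.28367260e-03,  1.50704341e-05]), 'position': array([254.09713815, 570.85625207, 404.03563484]), 'eef_rot': array([-1.79926137e+02,  4.54461898e-03,  1.56007576e+02]), 'contact_force': array([-0.76320789,  0.11567106,  0.01247074]), 'wrist_torque': array([ 0.03934087, -0.00506881, -0.01973377]), 'finger_gap': 85.1876405773216}
scene 470.2305818809085 470.2305818809085 318.0095863117225 203.0705657209936 [[0.818, 0.369, -0.441, 103.54], [-0.575, 0.549, -0.607, -537.561], [0.018, 0.75, 0.661, 601.996], [0.0, 0.0, 0.0, 1.0]] ['image', 'fx', 'fy', 'cx', 'cy', 'pose']
sign_frame []
rail_near_edge [([307.5, 237.5], 0.55)]
rail_far_edge [([342.9, 208.6], 0.7)]
rail_left_edge [([295.9, 200.5], 0.69), ([280.9, 261.3], 0.43)]
rail_right_edge [([356.3, 242.3], 0.72)]
gem_jar [([252.6, 241.2], 0.52)]
loupe [([280.8, 261.7], 0.53)]
palm_stone [([312.9, 287.8], 0.61)]
top 372.3608874817283 372.3608874817283 323.90430761443486 203.98571046045703 [[0.029, 0.995, -0.096, 423.246], [-0.999, 0.031, 0.024, -1.017], [0.027, 0.095, 0.995, 888.086], [0.0, 0.0, 0.0, 1.0]] ['image', 'fx', 'fy', 'cx', 'cy', 'pose']
sign_frame [([337.2, 214.1], 0.75)]
rail_near_edge [([336.5, 237.0], 0.63), ([330.0, 192.1], 0.15)]
rail_far_edge [([331.2, 194.8], 0.55)]
rail_left_edge [([304.8, 221.7], 0.59)]
rail_right_edge [([365.7, 214.9], 0.65), ([379.4, 261.7], 0.34)]
gem_jar [([311.0, 271.4], 0.46)]
loupe [([341.0, 266.7], 0.57)]
palm_stone [([376.5, 263.8], 0.55)]
```

Run:
```python
import cv2
a=cv2.imread("pics/top0.png")[150:310,240:440];cv2.imwrite("pics/top0c.png",cv2.resize(a,None,fx=3.75,fy=3.75,interpolation=cv2.INTER_CUBIC))
a=cv2.imread("pics/scene0.png")[150:320,220:420];cv2.imwrite("pics/scene0c.png",cv2.resize(a,None,fx=3.5,fy=3.5,interpolation=cv2.INTER_CUBIC))
```

```text
(no output)
```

View pics/top0c.png

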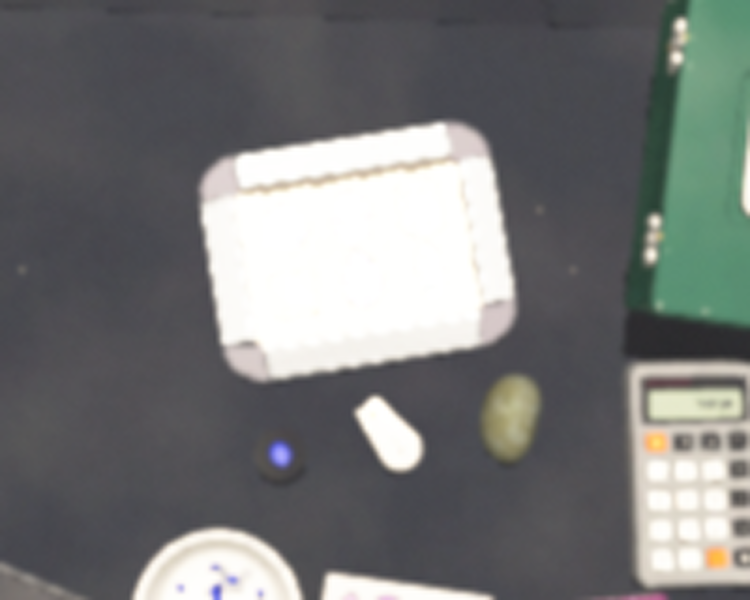

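View pics/scene0c.png

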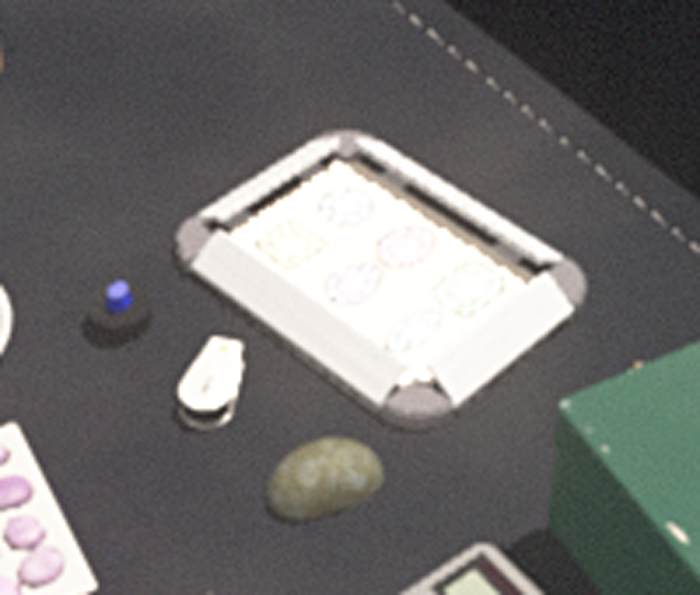

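View pics/top0.png

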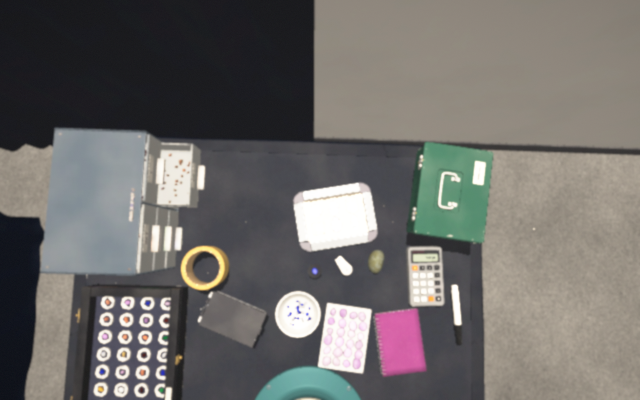

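View pics/scene0.png

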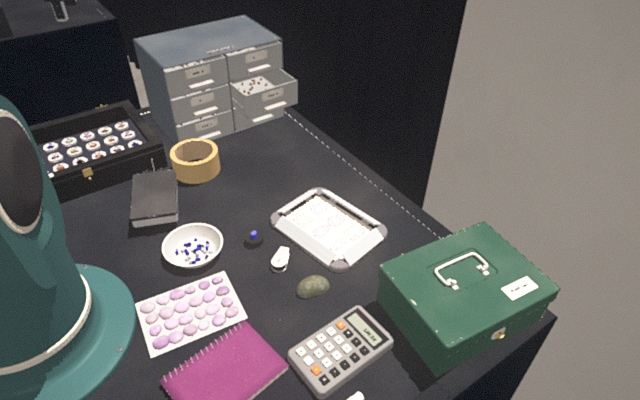

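The top view shows the frame at about (336,216), turned roughly 8–9° to the left, with all rails open. The jar (314,271), loupe (343,265) and stone (376,260) stand in front of it. Next I fit the frame pose.

```bash
cat > h.py <<'E'
import numpy as np,cv2
from scipy.optimize import least_squares
def proj(c,P):
    P=np.atleast_2d(P); T=np.linalg.inv(c["pose"]); q=P@T[:3,:3].T+T[:3,3]
    return np.c_[c["cx"]+c["fx"]*q[:,0]/-q[:,2], c["cy"]-c["fy"]*q[:,1]/-q[:,2]]
def ray(c,uv,z):
    d=np.array([(uv[0]-c["cx"])/c["fx"],-(uv[1]-c["cy"])/c["fy"],-1]);d=c["pose"][:3,:3]@d;o=c["pose"][:3,3]
    return o+d*(z-o[2])/d[2]
def Rt(p,L):
    L=np.atleast_2d(L);c,s=np.cos(p[2]),np.sin(p[2])
    return np.c_[p[0]+c*L[:,0]-s*L[:,1],p[1]+s*L[:,0]+c*L[:,1],L[:,2]]
E
python3 - <<'E'
from bench import arm,camera,finder
from h import *
E={"rail_near_edge":(-50,0,21),"rail_far_edge":(50,0,21),"rail_left_edge":(0,71.5,21),"rail_right_edge":(0,-71.5,21)}
cs={n:camera(n) for n in("scene","top")}
obs=[]
for n in cs:
    for q,l in E.items():
        r=finder.spot_point(q,n)
        if r: obs.append((n,q,l,r[0]["point"]))
def res(p,names):
    return np.concatenate([(proj(cs[n],Rt(p,l))[0]-uv) for n,q,l,uv in obs if n in names])
for names in (["top"],["scene"],["top","scene"]):
    s=least_squares(res,[520,-20,0.15],args=(names,),loss="soft_l1",x_scale=[10,10,.1]);print(names,s.x,np.round(s.fun,1))
p=s.x
# masks: fit outer silhouette
for n in cs:
    r=finder.cut_out("sign_frame",n)
    if r:
        print(n,r[0]["conf"],r[0]["extent"],r[0]["mask"].sum())
        m=r[0]["mask"].astype(np.uint8); cs_=cv2.findContours(m,cv2.RETR_EXTERNAL,cv2.CHAIN_APPROX_NONE)[0]
        k=max(cs_,key=cv2.contourArea); rc=cv2.minAreaRect(k); print(rc)
        print([np.round(ray(cs[n],b,8),1)[:2].tolist() for b in cv2.boxPoints(rc)], np.round(ray(cs[n],rc[0],8),1))
    im=cs[n]["image"][:,:,::-1].copy(); im=cv2.resize(im,None,fx=4,fy=4,interpolation=cv2.INTER_CUBIC)
    for z,col in((7,(0,255,0)),):
        L=[(-71,-92.5,z),(71,-92.5,z),(71,92.5,z),(-71,92.5,z)]
        cv2.polylines(im,[np.int32(proj(cs[n],Rt(p,L))*4+1.5)],True,col,1)
    for l in E.values(): cv2.circle(im,tuple(np.int32(proj(cs[n],Rt(p,l))[0]*4+1.5)),4,(0,0,255),-1)
    o=np.int32(proj(cs[n],Rt(p,(0,0,0)))[0]*4); cv2.imwrite(f"pics/fit_{n}.png",im[o[1]-280:o[1]+300,o[0]-300:o[0]+300])
for q in ["gem_jar","loupe","palm_stone"]:
    for n in cs:
        r=finder.spot_point(q,n); print(q,n,[np.round(ray(cs[n],d["point"],0),0).tolist() for d in r[:1]])
E
```

```text
['top'] [ 4.77023535e+02 -4.79356375e+01  1.39215852e-01] [ 0.9  0.9  0.3  2.5 -2.3 -2.1 -0.  -1. ]
['scene'] [ 4.77985594e+02 -5.32620545e+01  1.98532320e-01] [-0.6  0.  -0.3 -0.3  2.7  2.7 -0.1 -0.6]
['top', 'scene'] [ 4.78204073e+02 -5.14924763e+01  1.94016640e-01] [-1.2 -0.7 -0.7 -0.8  2.4  2.1 -0.7 -1.1  3.6  0.3  0.6  2.2 -0.5 -0.9
  1.3 -3.1]
scene 0.97 [328.1, 229.4, 118.6, 79.9] 5934
((328.5459899902344, 227.12435913085938), (106.45909118652344, 67.933837890625), 36.02737045288086)
[[388.6, 15.9], [540.9, 112.2], [565.8, -127.9], [429.3, -185.4]] [477.7 -56.4   8. ]
top 0.64 [338.2, 218.7, 82.5, 70.7] 4550
((334.1513366699219, 216.19578552246094), (59.75990676879883, 78.99525451660156), 80.90972137451172)
[[531.7, 58.0], [567.8, -127.3], [427.7, -152.2], [393.3, 30.8]] [479.5 -47.3   8. ]
gem_jar scene [[353.0, -0.0, 0.0]]
gem_jar top [[343.0, -2.0, 0.0]]
loupe scene [[361.0, -79.0, 0.0]]
loupe top [[364.0, -75.0, 0.0]]
palm_stone scene [[380.0, -153.0, 0.0]]
palm_stone top [[371.0, -155.0, 0.0]]
```

View pics/fit_top.png

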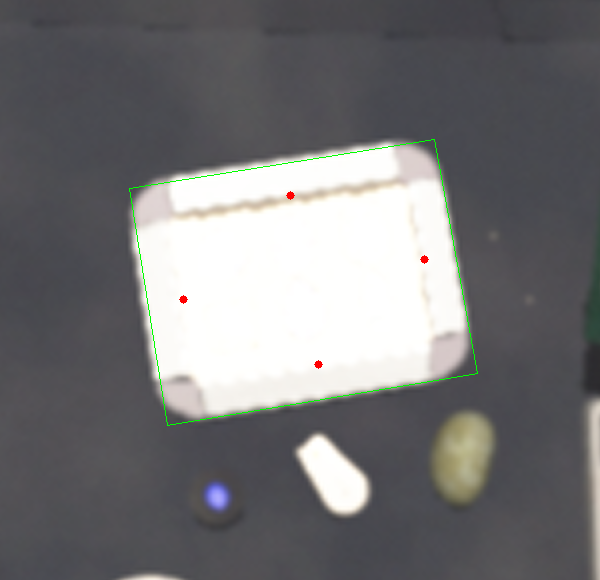

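View pics/fit_scene.png

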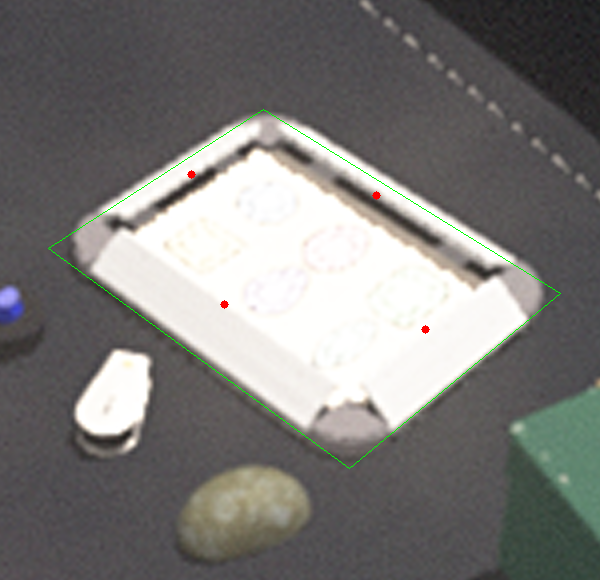

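```bash
cat > fit.py <<'E'
from bench import arm,camera,finder
from h import *
def outline(r):
    L=[]
    for z in (0,8):
        for sx,sy,a0 in((1,1,0),(-1,1,90),(-1,-1,180),(1,-1,270)):
            for a in np.radians(a0+np.linspace(0,90,8)): L.append((sx*(71-r)+r*np.cos(a),sy*(92.5-r)+r*np.sin(a),z))
    return np.array(L)
def contour(c,p0):
    g=cv2.cvtColor(c["image"],cv2.COLOR_RGB2GRAY); g=cv2.resize(g,None,fx=4,fy=4,interpolation=cv2.INTER_CUBIC)
    m=(g>115).astype(np.uint8); n,l,st,ce=cv2.connectedComponentsWithStats(m)
    o=np.int32(proj(c,Rt(p0,(0,0,5)))[0]*4); k=l[o[1],o[0]]
    ct=max(cv2.findContours((l==k).astype(np.uint8),cv2.RETR_EXTERNAL,cv2.CHAIN_APPROX_NONE)[0],key=cv2.contourArea)
    h=cv2.convexHull(ct)[:,0,:].astype(float); 
    # densify
    h2=np.vstack([a+(b-a)*t for a,b in zip(h,np.roll(h,-1,0)) for t in np.linspace(0,1,max(2,int(np.linalg.norm(b-a)/6)))[:-1,None]])
    return (h2-1.5)/4
def fit(cs,names,p0=(478,-51,.19)):
    C={n:contour(cs[n],p0) for n in names}
    def res(p):
        o=[]
        for n in names:
            P=np.vstack([Rt(p,outline(p[3]))])
            hull=cv2.convexHull(proj(cs[n],P).astype(np.float32))
            o+=[cv2.pointPolygonTest(hull,(float(a),float(b)),True) for a,b in C[n]]
        return np.array(o)
    return least_squares(res,[*p0,18],loss="soft_l1",f_scale=.3,x_scale=[10,10,.1,5],diff_step=1e-4),C
if __name__=="__main__":
    cs={n:camera(n) for n in("scene","top")}
    for names in(["top"],["scene"],["top","scene"]):
        s,C=fit(cs,names); f=s.fun; print(names,np.round(s.x,3),"rms",np.sqrt(np.mean(f**2)),"max",abs(f).max())
E
python3 fit.py
```

```text
['top'] [ 4.79459e+02 -4.89500e+01  1.82000e-01  1.96440e+01] rms 1.0192131593349358 max 1.5522189624944362
['scene'] [ 4.82814e+02 -4.73720e+01  1.82000e-01  2.36850e+01] rms 0.387303926291662 max 1.4445607065594068
['top', 'scene'] [ 4.82084e+02 -4.77140e+01  1.85000e-01  2.25530e+01] rms 1.0094597985961622 max 2.32536707234115
```

```bash
cat > fit2.py <<'E'
from fit import *
from scipy.optimize import minimize
def fit2(cs,names,p0):
    C={n:contour(cs[n],p0) for n in names}
    def cost(q,full=False):
        p=q[:4]*[1,1,.01,1]; o=[]
        for i,n in enumerate(names):
            hull=cv2.convexHull(proj(cs[n],Rt(p,outline(p[3]))).astype(np.float32))
            o+=[cv2.pointPolygonTest(hull,(float(a),float(b)),True)+q[4+i] for a,b in C[n]]
        o=np.array(o); return o if full else np.sum(np.sqrt(1+(o/.3)**2)-1)
    x=np.array([p0[0],p0[1],p0[2]*100,18]+[.3]*len(names))
    for _ in range(3): x=minimize(cost,x,method="Nelder-Mead",options=dict(maxiter=3000,xatol=1e-3,fatol=1e-3)).x
    return x,cost(x,True)
if __name__=="__main__":
    cs={n:camera(n) for n in("scene","top")}
    for names in(["top"],["scene"],["top","scene"]):
        x,f=fit2(cs,names,(480,-48,.17)); print(names,np.round(x,2),"rms",np.sqrt(np.mean(f**2)),abs(f).max())
    p=x[:3]*[1,1,.01]
    for n in cs:
        im=cv2.resize(cs[n]["image"][:,:,::-1],None,fx=4,fy=4,interpolation=cv2.INTER_CUBIC)
        h=cv2.convexHull(proj(cs[n],Rt(p,outline(x[3]))).astype(np.float32))
        cv2.polylines(im,[np.int32(h*4+1.5)],True,(0,255,0),1)
        for l in[(-50,0,21),(50,0,21),(0,71.5,21),(0,-71.5,21)]: cv2.circle(im,tuple(np.int32(proj(cs[n],Rt(p,l))[0]*4+1.5)),3,(0,0,255),-1)
        o=np.int32(proj(cs[n],Rt(p,(0,0,0)))[0]*4); cv2.imwrite(f"pics/fit2_{n}.png",im[o[1]-200:o[1]+200,o[0]-250:o[0]+250])
E
python3 fit2.py
```

```text
['top'] [479.62 -49.1   18.89  27.56   1.15] rms 0.14141822209020993 0.37360232788013725
['scene'] [ 4.8302e+02 -4.7240e+01  1.8350e+01  2.4970e+01  1.5000e-01] rms 0.3235557323033829 1.2650607613065734
['top', 'scene'] [ 4.8178e+02 -4.7950e+01  1.8960e+01  2.5590e+01  1.1300e+00  2.2000e-01] rms 0.7129181799204544 1.7799767746575452
```

>>> {"method": "step_arm", "body": {"steps": [[0,0,0,0,0,-0.9,1],[0,0,0,0,0,-0.9,1],[0,0,0,0,0,-0.7,1],[0,0,0,-0.555,-0.817,0,1],[0,0,0,-0.555,-0.817,0,1],[0,0,0,-0.555,-0.817,0,1],[0,0,0,-0.555,-0.817,0,1],[0,0,0,-0.555,-0.817,0,1],[0,0,0,-0.555,-0.817,0,1],[0,0,0,-0.555,-0.817,0,1],[0,0,0,-0.555,-0.817,0,1]]}}

```text
time: 3.38
position: [310.2, 258.5, 504.8]
eef_rot: [180.0, 0.0, 156.0]
contact_force: [-0.6, 0.2, -0.0]
finger_gap: 0.0
```

>>> {"method": "step_arm", "body": {"steps": [[0,0,0,-0.723,-0.43,0,1],[0,0,0,-0.723,-0.43,0,1],[0,0,0,-0.723,-0.43,0,1],[0,0,0,-0.723,-0.43,0,1],[0,0,0,-0.723,-0.43,0,1],[0,0,0,-0.723,-0.43,0,1],[0,0,0,-0.723,-0.43,0,1],[0,0,0,-0.723,-0.43,0,1],[0,0,0.0438,0,0,0.9,1],[0,0,0.0438,0,0,0.9,1],[0,0,0.0438,0,0,0.9,1],[0,0,0.0438,0,0,0.9,1],[0,0,0.0438,0,0,0.9,1],[0,0,0.0438,0,0,0.9,1],[0,0,0.0438,0,0,0.5,1],[0,0,0,0,0,0,1]]}}

```text
time: 5.38
position: [465.2, 40.1, 267.9]
eef_rot: [-179.9, 0.0, 100.9]
contact_force: [-0.1, 0.7, 1.1]
finger_gap: 0.1
```

Run:
```python
from bench import arm,camera
import cv2
from h import *
c=camera("scene"); s=arm.sense(); t=s["position"]
im=cv2.resize(c["image"][:,:,::-1],None,fx=4,fy=4,interpolation=cv2.INTER_CUBIC)
o=np.int32(proj(c,[t[0],t[1],t[2]-173])[0]*4+1.5); cv2.circle(im,tuple(o),4,(0,0,255),-1)
for l in[(-50,0,21),(50,0,21),(0,71.5,21),(0,-71.5,21)]: cv2.circle(im,tuple(np.int32(proj(c,Rt((481,-48.2,.188),l))[0]*4+1.5)),3,(0,255,0),-1)
cv2.imwrite("pics/s1.png",im[o[1]-300:o[1]+300,o[0]-400:o[0]+400])
```

```text
(no output)
```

View pics/s1.png

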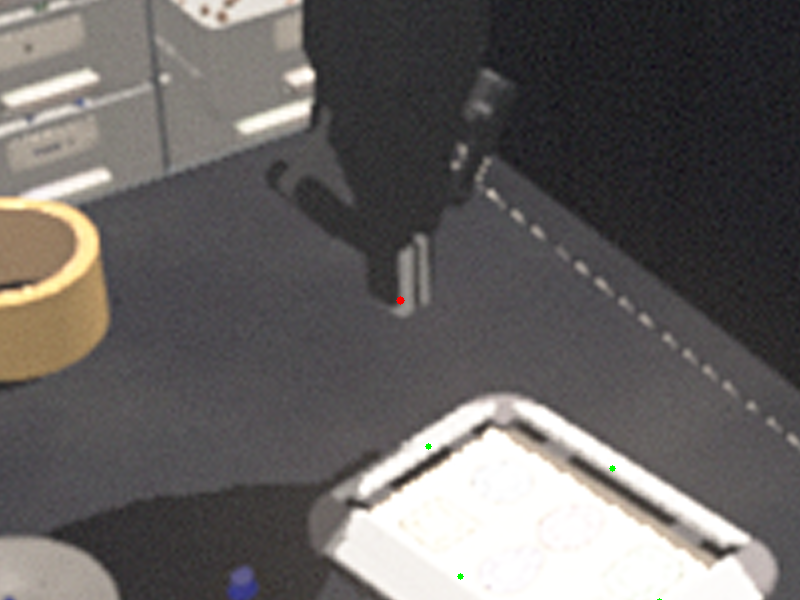

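>>> {"method": "step_arm", "body": {"steps": [[0,0,0,-0.05,0,0.85,1],[0,0,0,0,0,0.85,1],[0,0,0,0,0,0,1],[0,0,0,0,0,0,1]]}}

```text
time: 5.92
position: [466.5, 38.1, 202.3]
eef_rot: [179.9, -0.0, 100.9]
contact_force: [-0.4, -0.5, -0.1]
finger_gap: -0.1
```

>>> {"method": "step_arm", "body": {"steps": [[0,0,0,0,0,0.1,1],[0,0,0,0,0,0.05,1],[0,0,0,0,0,0,1]]}}

```text
time: 6.3
position: [465.9, 38.2, 194.9]
eef_rot: [180.0, -0.0, 100.8]
contact_force: [-0.3, -0.4, 0.7]
finger_gap: 0.1
```

>>> {"method": "step_arm", "body": {"steps": [[0,0,0,0,0,0.05,1],[0,0,0,0,0,0.05,1],[0,0,0,0,0,0,1]]}}

```text
time: 6.68
position: [465.8, 38.1, 190.5]
eef_rot: [-180.0, 0.0, 100.8]
contact_force: [-0.3, 0.5, 0.4]
finger_gap: -0.1
```

>>> {"method": "step_arm", "body": {"steps": [[0,0,0,0,0,0.05,1],[0,0,0,0,0,0,1]]}}

```text
time: 6.92
position: [466.0, 38.1, 188.7]
eef_rot: [180.0, 0.0, 100.8]
contact_force: [0.3, 0.1, 3.1]
finger_gap: -0.0
```

Contact at tip z of about 16, on the sloping face as planned. I press on.

>>> {"method": "step_arm", "body": {"steps": [[0,0,0,0,0,0.05,1],[0,0,0,0,0,0.05,1],[0,0,0,0,0,0,1]]}}

```text
time: 7.3
position: [465.7, 38.2, 184.5]
eef_rot: [-180.0, 0.0, 100.8]
contact_force: [0.6, -0.3, 0.1]
finger_gap: 0.2
```

>>> {"method": "step_arm", "body": {"steps": [[0,0,0,0,0,0.05,1],[0,0,0,0,0,0,1]]}}

```text
time: 7.55
position: [466.0, 38.1, 183.2]
eef_rot: [180.0, -0.0, 100.8]
contact_force: [-6.2, -0.3, 22.0]
finger_gap: -0.1
```

>>> {"method": "step_arm", "body": {"steps": [[0,0,0,0,0,-0.5,1],[0,0,0,0,0,-0.5,1],[0,0,0,-0.844,-0.848,0,1],[0,0,0,-0.844,-0.848,0,1],[0,0,0.0556,0,0,0,1],[0,0,0.0556,0,0,0,1],[0,0,0.0556,0,0,0,1],[0,0,0.0556,0,0,0,1],[0,0,0.0556,0,0,0,1],[0,0,0.0556,0,0,0,1],[0,0,0.0556,0,0,0,1],[0,0,0.0556,0,0,0,1],[0,0,0.0556,0,0,0,1],[0,0,0,0,0,0,1],[0,0,0,0,0,0,1]]}}

```text
time: 9.43
position: [411.9, -40.8, 222.7]
eef_rot: [180.0, 0.0, 11.0]
contact_force: [0.3, 0.6, -0.2]
finger_gap: 0.3
```

Run:
```python
from bench import arm,camera
import cv2
from h import *
c=camera("scene"); s=arm.sense(); t=s["position"]; print(s["time"],t)
im=cv2.resize(c["image"][:,:,::-1],None,fx=4,fy=4,interpolation=cv2.INTER_CUBIC)
o=np.int32(proj(c,[t[0],t[1],t[2]-173])[0]*4+1.5); cv2.circle(im,tuple(o),4,(0,0,255),-1)
o=np.int32(proj(c,[481,-48,5])[0]*4)
cv2.imwrite("pics/s2.png",im[o[1]-300:o[1]+300,o[0]-400:o[0]+400])
```

```text
9.475 [411.88925781 -40.90331085 222.71332041]
```

View pics/s2.png

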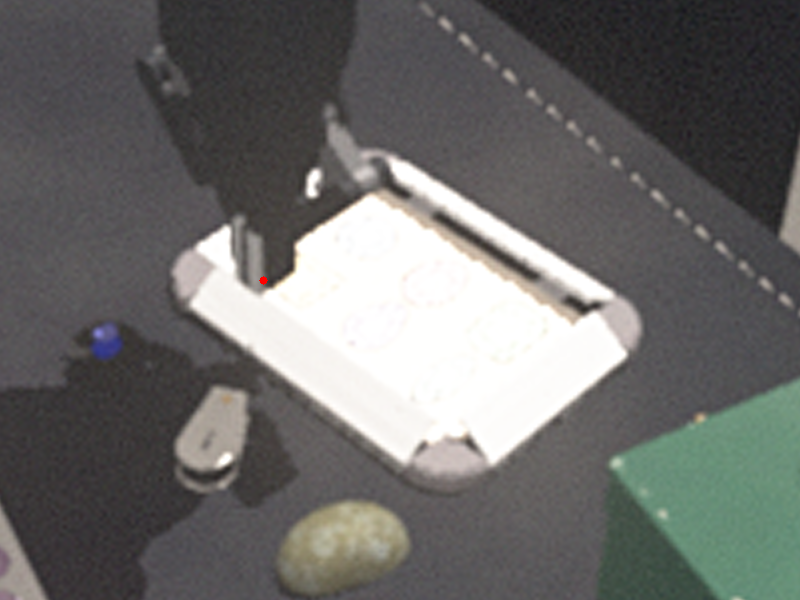

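The left rail is shut and the tip stands above the near rail, at picture (262,282), with the loupe well clear at (215,430). I press the near rail next.

>>> {"method": "step_arm", "body": {"steps": [[0,0,0,0,0,0.4,1],[0,0,0,0,0,0.35,1],[0,0,0,0,0,0.05,1],[0,0,0,0,0,0,1]]}}

```text
time: 9.98
position: [411.7, -41.0, 190.9]
eef_rot: [-180.0, 0.0, 10.8]
contact_force: [-2.9, 0.0, 0.7]
finger_gap: 0.1
```

>>> {"method": "step_arm", "body": {"steps": [[0,0,0,0,0,0.05,1],[0,0,0,0,0,0,1]]}}

```text
time: 10.22
position: [412.2, -40.9, 188.9]
eef_rot: [180.0, -0.0, 10.8]
contact_force: [-0.5, 0.1, 2.1]
finger_gap: 0.2
```

>>> {"method": "step_arm", "body": {"steps": [[0,0,0,0,0,0.05,1],[0,0,0,0,0,0.05,1],[0,0,0,0,0,0,1]]}}

```text
time: 10.6
position: [411.7, -40.9, 184.5]
eef_rot: [180.0, 0.0, 10.7]
contact_force: [-0.5, -0.1, -0.4]
finger_gap: 0.1
```

>>> {"method": "step_arm", "body": {"steps": [[0,0,0,0,0,0.05,1],[0,0,0,0,0,0,1]]}}

```text
time: 10.85
position: [411.9, -41.1, 183.0]
eef_rot: [-180.0, -0.0, 10.7]
contact_force: [-6.5, 1.5, 25.3]
finger_gap: -0.4
```

>>> {"method": "step_arm", "body": {"steps": [[0,0,0,0,0,-0.5,1],[0,0,0,0,0,-0.55,1],[0,0,0,0.553,0.9,0,1],[0,0,0,0.553,0.9,0,1],[0,0,0,0.553,0.9,0,1],[0,0,-0.0556,0,0,0,1],[0,0,-0.0556,0,0,0,1],[0,0,-0.0556,0,0,0,1],[0,0,-0.0556,0,0,0,1],[0,0,-0.0556,0,0,0,1],[0,0,-0.0556,0,0,0,1],[0,0,-0.0556,0,0,0,1],[0,0,-0.0556,0,0,0,1],[0,0,-0.0556,0,0,0,1],[0,0,0,0,0,0,1],[0,0,0,0,0,0,1]]}}

```text
time: 12.85
position: [497.2, -134.7, 224.6]
eef_rot: [-180.0, -0.0, 100.6]
contact_force: [-0.8, 0.6, 0.9]
finger_gap: 0.4
```

Run:
```python
from bench import arm,camera
import cv2
from h import *
s=arm.sense(); t=s["position"]; print(s["time"],t)
out=[]
for n in("scene","top"):
    c=camera(n)
    im=cv2.resize(c["image"][:,:,::-1],None,fx=4,fy=4,interpolation=cv2.INTER_CUBIC)
    o=np.int32(proj(c,[t[0],t[1],t[2]-173])[0]*4+1.5); cv2.circle(im,tuple(o),4,(0,0,255),-1)
    o=np.int32(proj(c,[481,-48,5])[0]*4)
    out.append(im[o[1]-250:o[1]+250,o[0]-200:o[0]+200])
cv2.imwrite("pics/s3.png",np.hstack(out))
```

```text
12.85 [ 497.16040921 -134.72556927  224.6139827 ]
```

View pics/s3.png

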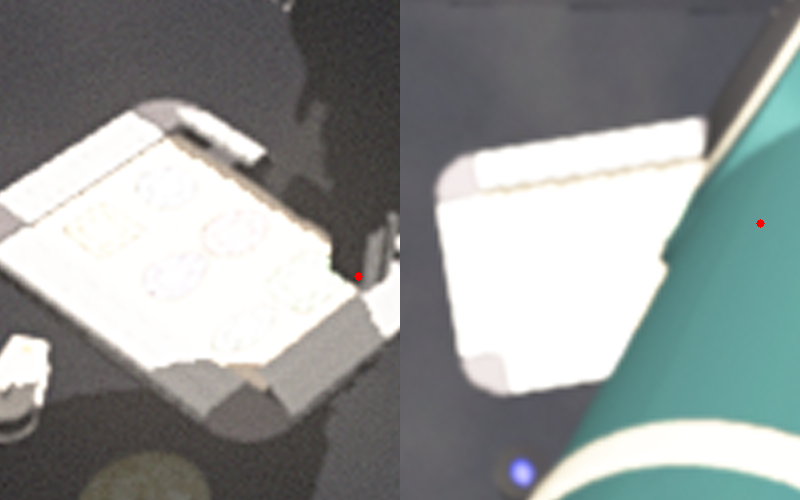

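Left and near are shut (both lie flat in the scene view), and the tip stands over the right rail. I press it.

>>> {"method": "step_arm", "body": {"steps": [[0,0,0,0,0,0.4,1],[0,0,0,0,0,0.4,1],[0,0,0,0,0,0.05,1],[0,0,0,0,0,0,1]]}}

```text
time: 13.45
position: [497.1, -134.9, 190.4]
eef_rot: [-180.0, 0.0, 100.8]
contact_force: [0.1, -0.7, 0.5]
finger_gap: 0.1
```

>>> {"method": "step_arm", "body": {"steps": [[0,0,0,0,0,0.05,1],[0,0,0,0,0,0,1]]}}

```text
time: 13.7
position: [497.3, -134.6, 188.9]
eef_rot: [180.0, 0.0, 100.8]
contact_force: [0.2, -0.5, 0.0]
finger_gap: 0.1
```

>>> {"method": "step_arm", "body": {"steps": [[0,0,0,0,0,0.05,1],[0,0,0,0,0,0.05,1],[0,0,0,0,0,0,1]]}}

```text
time: 14.08
position: [497.2, -134.6, 184.5]
eef_rot: [-180.0, 0.0, 100.8]
contact_force: [0.3, -0.2, 0.6]
finger_gap: 0.2
```

>>> {"method": "step_arm", "body": {"steps": [[0,0,0,0,0,0.05,1],[0,0,0,0,0,0,1]]}}

```text
time: 14.32
position: [497.3, -134.8, 183.3]
eef_rot: [180.0, -0.0, 100.8]
contact_force: [-6.0, 2.2, 17.9]
finger_gap: 0.1
```

Run:
```python
from bench import arm,camera
import cv2
from h import *
s=arm.sense(); t=s["position"]; print(s["time"],t,s["contact_force"])
c=camera("scene")
im=cv2.resize(c["image"][:,:,::-1],None,fx=5,fy=5,interpolation=cv2.INTER_CUBIC)
o=np.int32(proj(c,[481,-88,5])[0]*5)
cv2.imwrite("pics/s4.png",im[o[1]-300:o[1]+300,o[0]-350:o[0]+350])
```

```text
14.325 [ 497.33399036 -134.80369919  183.31585406] [-5.97865359  2.16763086 17.93068523]
```

View pics/s4.png

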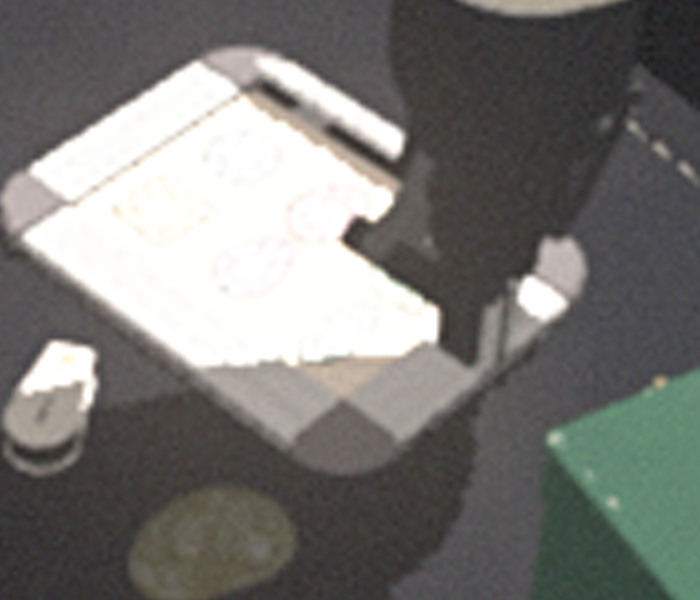

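The right rail is flat now. Next is the far one.

>>> {"method": "step_arm", "body": {"steps": [[0,0,0,0,0,-0.5,1],[0,0,0,0,0,-0.55,1],[0,0,0,0.733,0.555,0,1],[0,0,0,0.733,0.555,0,1],[0,0,0,0.733,0.555,0,1],[0,0,0.0556,0,0,0,1],[0,0,0.0556,0,0,0,1],[0,0,0.0556,0,0,0,1],[0,0,0.0556,0,0,0,1],[0,0,0.0556,0,0,0,1],[0,0,0.0556,0,0,0,1],[0,0,0.0556,0,0,0,1],[0,0,0.0556,0,0,0,1],[0,0,0.0556,0,0,0,1],[0,0,0,0,0,0,1],[0,0,0,0,0,0,1]]}}

```text
time: 16.38
position: [546.1, -35.7, 224.6]
eef_rot: [180.0, 0.0, 11.0]
contact_force: [0.3, 0.5, 0.3]
finger_gap: 0.0
```

>>> {"method": "step_arm", "body": {"steps": [[0,0,0,0,0,0.4,1],[0,0,0,0,0,0.4,1],[0,0,0,0,0,0.05,1],[0,0,0,0,0,0,1]]}}

```text
time: 16.88
position: [546.2, -35.9, 190.6]
eef_rot: [180.0, 0.0, 10.7]
contact_force: [-0.8, -0.4, -0.2]
finger_gap: 0.2
```

>>> {"method": "step_arm", "body": {"steps": [[0,0,0,0,0,0.05,1],[0,0,0,0,0,0,1]]}}

```text
time: 17.12
position: [546.3, -35.9, 189.0]
eef_rot: [180.0, -0.0, 10.7]
contact_force: [0.1, 1.2, 3.1]
finger_gap: -0.1
```

>>> {"method": "step_arm", "body": {"steps": [[0,0,0,0,0,0.05,1],[0,0,0,0,0,0.05,1],[0,0,0,0,0,0,1]]}}

```text
time: 17.5
position: [546.1, -35.7, 184.6]
eef_rot: [180.0, 0.0, 10.7]
contact_force: [-0.1, 0.0, -0.1]
finger_gap: -0.1
```

>>> {"method": "step_arm", "body": {"steps": [[0,0,0,0,0,0.05,1],[0,0,0,0,0,0,1]]}}

```text
time: 17.75
position: [546.2, -35.8, 183.3]
eef_rot: [-180.0, -0.0, 10.7]
contact_force: [-4.4, 0.5, 17.4]
finger_gap: 0.1
```

>>> {"method": "step_arm", "body": {"steps": [[0,0,0,0,0,-0.5,1],[0,0,0,0,0,-0.9,1],[0,0,0,0,0,-0.9,1],[0,0,0,0,0,-0.9,1],[0,0,0,-0.3,-0.9,-0.9,1],[0,0,0,-0.3,-0.9,-0.9,1],[0,0,0,-0.3,-0.9,-0.9,1],[0,0,0,-0.3,-0.9,0,1],[0,0,0,-0.3,-0.9,0,1],[0,0,0,-0.3,-0.9,0,1],[0,0,0,-0.3,-0.9,0,1],[0,0,0,0,0,0,1]]}}

```text
time: 19.25
position: [415.5, 198.0, 419.1]
eef_rot: [-179.9, 0.0, 11.0]
contact_force: [0.4, -1.0, 0.1]
finger_gap: -0.0
```

Run:
```python
from bench import arm,camera
import cv2
from fit2 import *
s=arm.sense(); t=s["position"]; print(s["time"],t,s["contact_force"])
out=[];cs={}
for n in("scene","top"):
    c=cs[n]=camera(n)
    im=cv2.resize(c["image"][:,:,::-1],None,fx=4,fy=4,interpolation=cv2.INTER_CUBIC)
    o=np.int32(proj(c,[471,-60,5])[0]*4)
    out.append(im[o[1]-250:o[1]+250,o[0]-200:o[0]+200])
cv2.imwrite("pics/s5.png",np.hstack(out))
for n in cs:
  try:
    x,f=fit2(cs,[n],(480,-48,.18)); print(n,np.round(x,2),np.sqrt(np.mean(f**2)))
  except Exception as e: print(e)
```

```text
19.25 [415.50969188 197.99309016 419.06348788] [ 0.43764842 -1.00250656  0.10062069]
scene [ 4.8278e+02 -4.7540e+01  1.8230e+01  2.4850e+01  1.9000e-01] 0.3895682079228344
top [479.65 -49.08  18.79  27.39   1.21] 0.1426598694931954
```

View pics/s5.png

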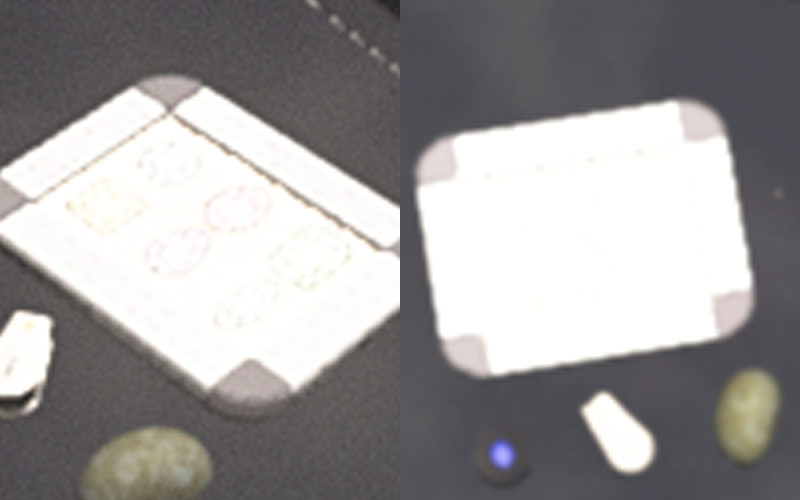

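All four rails lie flat, the frame has not moved (fits agree with the first within 0.5 mm), and the small items are untouched.

```bash
python3 -c "
from bench import arm
print(arm.finish_job())"
```

```text
the job is handed in; nothing more can be done
None
```

All four rails have snapped shut, and I handed the job in at about 19 s of the 45 s allowed. I pressed them in the order left, near, right, far, with the closed fingertips on each sloping face.

- **Rails:** each one gave way, and the fingertips then met a firm stop about 10 mm above the table, the height given for a shut rail. That final push read 17 to 25 N. The last pictures from both cameras show all four rails flat.
- **Frame:** its fitted position changed by less than 0.5 mm in either camera. The two cameras disagree with each other by about 3 mm on where it lies, before and after alike. I aimed between the two, and it caused no trouble.
- **Other items:** the jar, loupe and stone look undisturbed by eye in the last pictures, but I did not measure their positions again.
- **Arm:** it was raised and clear of everything when I handed in, and no check failed.

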